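# Sweep thrust discs through the tray gate

### The arm

A 6-joint arm with a two-finger parallel gripper is mounted at the origin on the work surface. World frame = base frame: x ahead of the robot, y to its left, z up, the work surface at z = 0. Lengths are in m, angles in degrees, forces in N, time in s.
With the tool pointing down it reaches from about 0.375 to 0.75 m from the base axis. Payload 9 kg.
Tool frame: the origin (TCP) lies where the fingers leave the gripper's body, on its centre line; the fingertips stand 73 mm ahead of it and the grasp point (between the pads) lies 54 mm ahead of it (robot.tip_reach is the distance from the TCP to the fingertips, in m); z points along the fingers, y is the direction in which the jaws open and shut (so a half turn about z gives the same grasp; the last joint's range is limited). The gripper opens to 85 mm and grips with 20 to 120 N. Pads are 22 mm wide; open, the fingers measure 114 mm over their backs; the gripper's body (76 mm by 85 mm) begins 54 mm behind the grasp point. The pads swing forward as they close: fully open they stand 13 mm farther back than shut.
Start: joints at [56.74, 5.964, 5.575, 89.605, 0, 77.527], TCP at [0.213, 0.561, 0.304] pointing down, gripper open.
Joint ranges: [-171.21, 171.21], [-48.23, 106.86], [-62.78, 66.21], [-105.2, 120.99], [-86.42, 89.51], [-180, 180]. Speed limits (degrees/s): [127.2, 127.2, 147.25, 180, 180, 180].

### API

Orientations are given as [roll, pitch, yaw] about the fixed x, y, z axes, in that order (R = Rz(yaw) Ry(pitch) Rx(roll)).
In Python, from plant import robot gives the robot as it stands. Calls block until the motion is done:
- robot.move_pose(position, orientation): joint-space move of the TCP to a pose.
- robot.line_to(position, vel=0.15, rotation=None, guard=None): straight line of the TCP; rotation=None keeps the orientation; vel is the mean speed in m/s. With guard (N) it stops when the force on the tool has changed by that much, and returns True; else False.
- robot.goto_joints(angles): joint-space move.
- robot.set_gripper(opening): finger opening in m; the grip force is fixed at half the most; returns when the fingers have stopped.
- robot.pause(seconds).
- robot.ik(position, orientation): joint angles nearest the present ones, or None.
- robot.observe(): the state.
- robot.grab_frame(name): name is "scene" or "side" or "wrist"; returns the picture (480x640x3 uint8, blue, green, red); there is no depth.
- robot.get_calibration(name): a dict with "vertical_fov" (degrees; the focal length in pixels is half the picture's height over the tangent of half this angle, whatever the lens; pixels are square), "cx", "cy" (the principal point, pixels), "k1" (the pictures are not rectified: a ray, as slopes to the right and down, at radius r is drawn at 1 + k1 r^2 times it, then the intrinsics apply), "rvec" (rotation vector, rad) and "tvec" (3), from world to camera coordinates, as OpenCV has them. Camera axes: x right, y down, z forward; pixel columns grow to the right and rows downward; lengths in m; the calibration is good to about 2 mm. A picture is of the moment at which its call begins: read the wrist's pose just before it. get_calibration takes no time and is no camera call; for the wrist camera it gives the pose at the moment of the call.
A pose or a line that the arm cannot do raises robot.IKError and nothing moves.
- robot.job_done(): hands the job in, once; it reports no verdict.
The state is a dict: "time": time; "q": joint angles; "qvel": joint speeds; "joint_torque": joint torques, N m; "tool_pos": TCP position; "tcp_rot": TCP orientation; "ft_force": force on the tool from outside, world axes, zero at the start; "torque": the same for the moment, N m; "gripper_width": finger opening in m.
Only numpy, scipy, OpenCV 4.12 (cv2) and the standard library are available. Lean on these libraries where they do the work, as an engineer would, in place of code of your own. Each camera call takes 0.05 s, during which the arm holds its last target.

### The job

With the fingertips, sweep the three brass discs across the deck of the sorting tray and out through its gate between the yellow posts, one at a time, so that each has dropped into the blue catch slot before the next follows. Only push the discs: do not lift any of them off the deck. Leave the steel tappet and the copper collar standing where they are on the deck, and leave the other things on the bench alone.

Things in the scene. Friction and masses are not known exactly. Their poses are not given: they have to be found in the camera images.
- tray: fixed sorting tray. Flat dark deck 65 mm above the bench, own x -125 to +105 mm, y -115 to +115 mm, fenced by walls 6 mm thick standing 12 mm above the deck; only opening: the gate in the middle of the +x wall. Origin at bench level on the gate's centre line, 105 mm before the deck's edge; own x points from the deck out through the gate, z up
- gate (a point): middle of the gate, on the deck's edge at deck height (tray own 105, 0, 65 mm); axes as the tray's. The gate is 42 mm wide, between yellow posts; the deck ends at the inner face of the gate wall (own x 105 mm; wall from 105 to 111), so a disc tips off and drops 60 mm as soon as its centre is pushed past that edge
- slot (a point): middle of the floor of the blue open-topped catch slot just outside the gate (tray own 153, 0, 5 mm); axes as the tray's. Inside it measures tray own x 111 to 200 mm, y -30 to +30 mm; floor 5 mm above the bench, walls up to 77 mm. It reaches 20 mm further in under the edge of the deck
- disc0: brass-coloured metal disc, 30 mm diameter, 8 mm thick, about 45 g, lying flat on the tray's dark deck; origin at the centre of its underside, z up through the disc. The three discs are alike; it slides when pushed at its rim
- disc1: brass-coloured metal disc, 30 mm diameter, 8 mm thick, about 45 g, lying flat on the tray's dark deck; origin at the centre of its underside, z up through the disc. The three discs are alike; it slides when pushed at its rim
- disc2: brass-coloured metal disc, 30 mm diameter, 8 mm thick, about 45 g, lying flat on the tray's dark deck; origin at the centre of its underside, z up through the disc. The three discs are alike; it slides when pushed at its rim
- tappet: steel bucket tappet, plain upright cylinder 30 mm diameter, 26 mm tall, loose, standing in a corner region of the deck (near the gate wall at own +y, or diagonally opposite by the rear wall); origin at the centre of its underside; must stay where it stands
- retainer: copper-coloured flanged collar, 22 mm tall, foot 32 mm diameter, neck 18 mm, loose, standing in the other of those two corner regions of the deck; origin at the centre of its underside; must stay where it stands
- wrench: loose steel wrench lying on the bench to the robot's right; bystander
- screwdriver: loose screwdriver lying on the bench on the left; bystander
- oil: closed yellow grease jar standing on the right of the bench, 66 mm diameter, 90 mm tall; origin at the centre of its base; bystander
- socket: steel cylinder socket standing on the left of the bench, 32 mm diameter, 50 mm tall; origin at the centre of its base; bystander
Mind the look-alikes: they are no part of the job. What is shaped like the disc0 but pink or red is not meant.

How it is judged:
By the outcome, as a careful person would: the job done as asked, in the order asked, and still so for the second after the job is handed in, with the robot touching nothing.
It also fails if it takes over 69 s, if anything falls off the work surface, if the arm or the gripper's body presses on something with over 40 N, if the wrist force passes 120 N, or if a joint passes its speed limit or range.

## Working session

There is one attempt and no reset: what is moved stays moved. The work goes in short steps, each a Python script; the robot and the scene stay as the last script left them, time stands still between calls to the robot, and variables do not carry over. Pictures are saved under pics/ and viewed, and the job is handed in when it is done.

```bash
ls; mkdir -p pics
python3 - <<'E'
from plant import robot
import cv2
print(robot.observe(), robot.tip_reach)
for n in ("scene","side","wrist"):
    print(n,robot.get_calibration(n))
    cv2.imwrite(f"pics/{n}0.png",robot.grab_frame(n))
E
```

```text
pics
{'time': 0.0, 'q': array([5.67393396e+01, 5.99826775e+00, 5.52515185e+00, 8.96039693e+01,
       5.13559711e-04, 7.75272546e+01]), 'qvel': array([-0.02839152, -0.06666344,  0.07317562, -0.00397832, -0.03584749,
        0.05135715]), 'joint_torque': array([-2.92453551e-03, -5.56933236e+01,  5.03647041e+01,  1.67663052e-02,
       -3.73393977e-04,  1.54753394e-06]), 'tool_pos': array([0.21279258, 0.56073754, 0.30310752]), 'tcp_rot': array([-1.79924845e+02, -1.71499158e-02,  1.59212073e+02]), 'ft_force': array([-0.74967724,  0.21711255, -0.3891721 ]), 'torque': array([-0.03098934,  0.01013987,  0.02350105]), 'gripper_width': 0.0852956720278832} 0.0726
scene {'vertical_fov': 53.348625923193076, 'cx': 312.3674728792626, 'cy': 243.52473312383012, 'k1': 0.008018588054766934, 'rvec': array([ 0.9290503 ,  2.63433176, -0.85850407]), 'tvec': array([ 0.42976641, -0.24100767,  1.22997552])}
side {'vertical_fov': 46.45167415369007, 'cx': 321.793584457058, 'cy': 239.6310117372369, 'k1': -0.18146597812003698, 'rvec': array([ 2.08816501, -0.5658256 ,  0.29764939]), 'tvec': array([-0.48091632,  0.21055949,  0.92296398])}
wrist {'vertical_fov': 62.467235183897245, 'cx': 316.74351066510957, 'cy': 236.13099891692798, 'k1': -0.007655189991740993, 'rvec': array([-2.36490935, -1.63332312, -0.25390212]), 'tvec': array([-0.60067426, -0.04083356,  0.3794642 ])}
```

View pics/scene0.png

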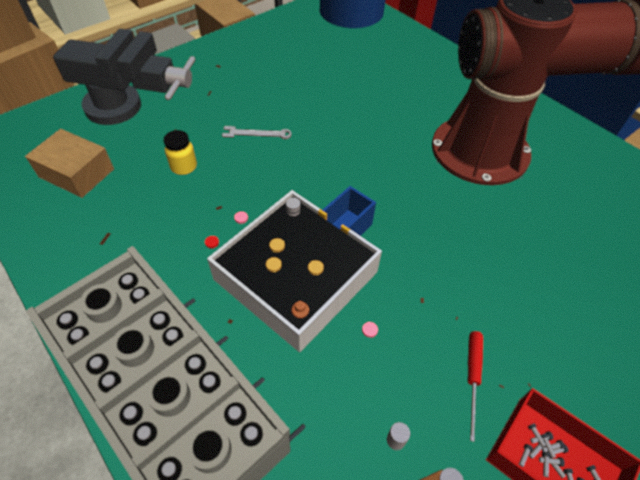

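View pics/side0.png

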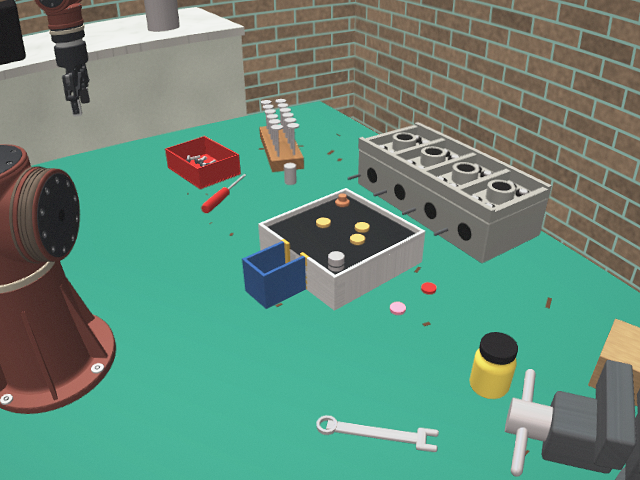

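View pics/wrist0.png

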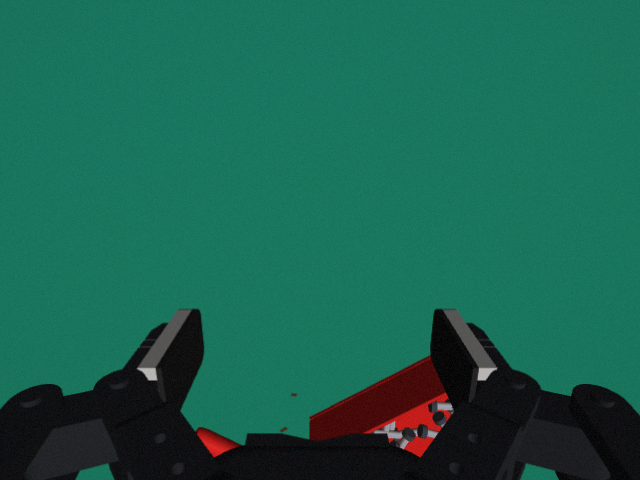

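The scene view shows the tray with its gate facing the robot: posts at about (323,215) and (345,229). Brass discs are at (277,244), (273,264) and (316,267), the tappet at (293,206) and the collar at (301,309). Next I'll measure them in both views.

```bash
cat > h.py <<'E'
import numpy as np, cv2
def K(c):
    f=240/np.tan(np.radians(c["vertical_fov"]/2)); return f
def ray(c,uv):
    f=K(c); d=np.array([(uv[0]-c["cx"])/f,(uv[1]-c["cy"])/f]); s=d.copy()
    for _ in range(20): s=d/(1+c["k1"]*(s@s))
    R=cv2.Rodrigues(c["rvec"])[0]; o=-R.T@c["tvec"]; return o,R.T@np.array([s[0],s[1],1])
def onz(c,uv,z):
    o,d=ray(c,uv); return o+d*(z-o[2])/d[2]
def proj(c,p):
    R=cv2.Rodrigues(c["rvec"])[0]; x=R@np.asarray(p)+c["tvec"]; s=x[:2]/x[2]; s=s*(1+c["k1"]*(s@s))
    return s*K(c)+[c["cx"],c["cy"]]
def blobs(im,lo,hi,amin=8):
    m=cv2.inRange(cv2.cvtColor(im,cv2.COLOR_BGR2HSV),np.array(lo),np.array(hi))
    n,l,s,cen=cv2.connectedComponentsWithStats(m)
    return [(cen[i],s[i]) for i in range(1,n) if s[i,4]>=amin]
E
python3 - <<'E'
from plant import robot
from h import *
for n in ("scene","side"):
    im=cv2.imread(f"pics/{n}0.png"); c=robot.get_calibration(n)
    print(n,-cv2.Rodrigues(c["rvec"])[0].T@c["tvec"])
    for cen,s in blobs(im,(12,80,90),(32,255,255)):
        if 180<cen[0]<450 and 170<cen[1]<360: print("yel",cen.round(1),s[2:],onz(c,cen,.070).round(4),onz(c,cen,.077).round(4))
    for cen,s in blobs(im,(5,100,60),(14,255,255)):
        if 180<cen[0]<450 and 170<cen[1]<360: print("cop",cen.round(1),s[2:],onz(c,cen,.075).round(4))
    x0,y0=(195,170) if n=="scene" else (230,180)
    cv2.imwrite(f"pics/{n}crop.png",cv2.resize(im[y0:y0+190,x0:x0+205],None,fx=3.5,fy=3.1,interpolation=cv2.INTER_CUBIC)[:600])
E
```

```text
scene [0.92292004 0.43952152 0.84300835]
yel [322.6 213.7] [ 9 11 51] [ 0.4916 -0.0434  0.07  ] [ 0.4955 -0.039   0.077 ]
yel [344.7 228.3] [ 9  8 40] [0.481 0.015 0.07 ] [0.485  0.0189 0.077 ]
yel [276.7 244.5] [ 16  14 187] [ 0.615 -0.039  0.07 ] [ 0.6178 -0.0346  0.077 ]
yel [273.3 263.9] [ 17  16 201] [ 0.6481 -0.0054  0.07  ] [ 0.6506 -0.0014  0.077 ]
yel [315.5 267. ] [ 16  16 201] [0.5885 0.0514 0.07  ] [0.5915 0.0549 0.077 ]
cop [300.  309.2] [ 19  19 269] [0.6706 0.1072 0.075 ]
side [ 0.08960838 -0.81289388  0.67723866]
yel [342.1 194.9] [ 7  3 16] [0.6864 0.1319 0.07  ] [0.6795 0.121  0.077 ]
yel [338.4 201.9] [ 6  4 10] [0.6622 0.1087 0.07  ] [0.6556 0.0981 0.077 ]
yel [322.9 222.2] [ 15  11 137] [0.589  0.0515 0.07  ] [0.5832 0.0416 0.077 ]
yel [359.2 233. ] [ 20  23 291] [ 0.6311 -0.0225  0.07  ] [ 0.6249 -0.0316  0.077 ]
yel [286.4 249.9] [  9  24 123] [ 0.4763 -0.0018  0.07  ] [ 0.4719 -0.0112  0.077 ]
yel [304.4 256.6] [10 14 47] [ 0.4954 -0.0394  0.07  ] [ 0.4907 -0.0484  0.077 ]
cop [342.1 200.5] [ 15  13 139] [0.6679 0.1024 0.075 ]
cop [417.3 268.9] [ 5  5 11] [ 0.6508 -0.186   0.075 ]
cop [278.5 304.5] [6 2 8] [ 0.387  -0.1473  0.075 ]
cop [426.  323.8] [ 7  3 12] [ 0.5695 -0.3127  0.075 ]
```

View pics/scenecrop.png

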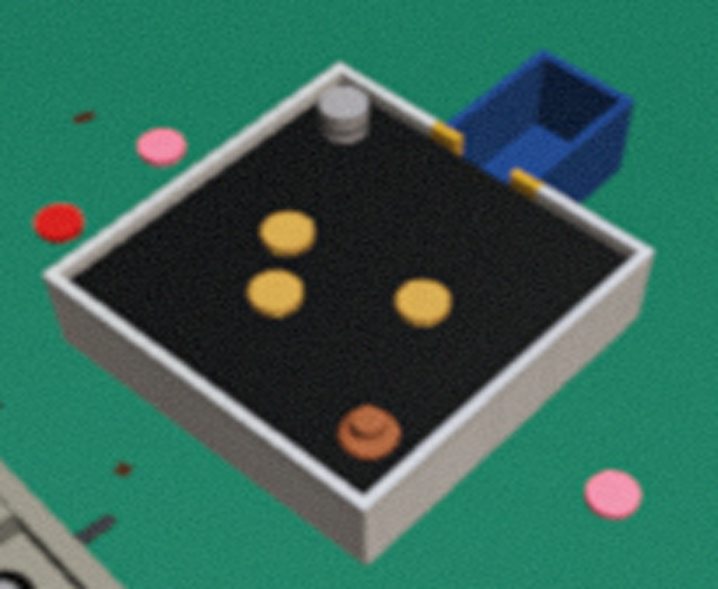

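View pics/sidecrop.png

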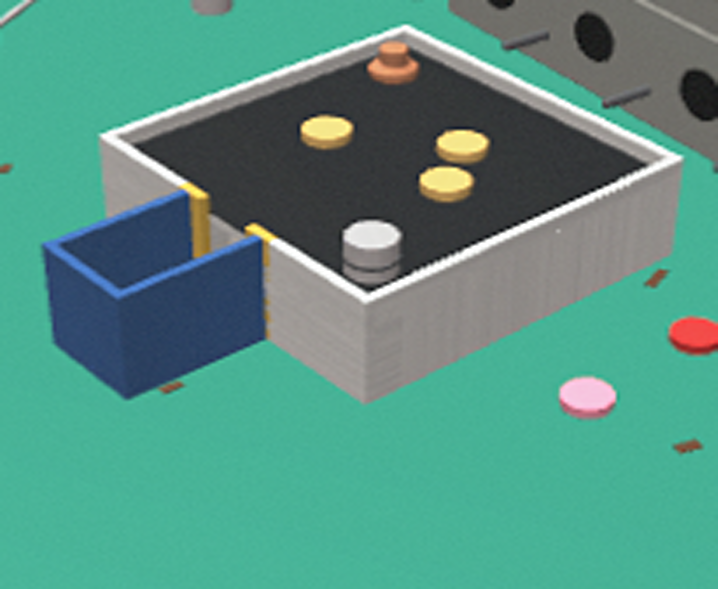

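```bash
cat >> h.py <<'E'
def rigid(src,dst):
    src=np.asarray(src);dst=np.asarray(dst)
    a=src-src.mean(0);b=dst-dst.mean(0)
    t=np.arctan2((a[:,0]*b[:,1]-a[:,1]*b[:,0]).sum(),(a*b).sum())
    R=np.array([[np.cos(t),-np.sin(t)],[np.sin(t),np.cos(t)]]); o=dst.mean(0)-R@src.mean(0)
    return t,o,R,np.linalg.norm((R@src.T).T+o-dst,axis=1)
E
python3 - <<'E'
from plant import robot
from h import *
own=[(.111,.121),(.111,-.121),(-.131,-.121),(-.131,.121)]  # order: gate+y, gate-y, rear -y, rear +y
px={"scene":[(292.4,190),(381.6,250.6),(299.5,333),(207.6,257.7)],"side":[(334.9,276.8),(258.6,223.5),(345.7,188),(425.1,230.6)]}
D=[];
for n in px:
    c=robot.get_calibration(n)
    w=[onz(c,p,.077)[:2] for p in px[n]]; D.append(w)
    t,o,R,e=rigid(own,w); print(n,np.degrees(t).round(2),o.round(4),(e*1e3).round(1))
t,o,R,e=rigid(own*2,D[0]+D[1]); print(np.degrees(t),o,(e*1e3).round(1))
for d in [(.615,-.039),(.648,-.0054),(.5885,.0514)]: print((R.T@(np.array(d)-o)*1e3).round(1))
g=R@[.105,0]+o; print("gate",g)
for n in ("scene","side"):
    im=cv2.imread(f"pics/{n}0.png"); c=robot.get_calibration(n)
    for x,y in [(.153,0)]: pass
E
```

```text
scene -170.65 [0.593  0.0051] [1.5 1.3 2.2 0.6]
side -170.38 [0.5959 0.0049] [1.7 0.8 1.2 0.5]
-170.51496998009372 [0.59442647 0.00499302] [1.7 0.2 3.2 2.1 2.8 2.  0.9 1.3]
[-13.   46.8]
[-51.1  19.1]
[ -1.8 -46.7]
gate [ 0.49086196 -0.01230992]
```

```bash
cat >> h.py <<'E'
TT=np.radians(-170.515); TO=np.array([.59443,.00499]); TR=np.array([[np.cos(TT),-np.sin(TT)],[np.sin(TT),np.cos(TT)]])
def w(p): return TR@np.asarray(p)+TO
def own(p): return TR.T@(np.asarray(p)[:2]-TO)
E
python3 - <<'E'
from plant import robot
from h import *
st=robot.observe(); c=robot.get_calibration("wrist")
R=cv2.Rodrigues(c["rvec"])[0]; cam=-R.T@c["tvec"]
from scipy.spatial.transform import Rotation as Ro
T=Ro.from_euler("xyz",st["tcp_rot"],degrees=True).as_matrix()
print("cam in tool",T.T@(cam-st["tool_pos"]),"axis in tool",T.T@R[2])
for n,uv in (("scene",(293,201.5)),("side",(336,257))):
    print("tappet",own(onz(robot.get_calibration(n),uv,.091))*1e3)
for n,uv in (("scene",(300,311)),("side",(342.3,200.5))):
    print("collar",own(onz(robot.get_calibration(n),uv,.072))*1e3)
for p,h in (((-.018,-.063),45),((-.013-.0156,.047+.0156),-45),((-.073,.02),0),((.09,0),0),((0,0),0)):
  for f in (0,180):
    yaw=-170.5+h+f; yaw=(yaw+180)%360-180
    q=robot.ik([*w(p),.14],[180,0,yaw]); print(p,h,f,None if q is None else np.round(q,0))
    q=robot.ik([*w(p),.25],[180,0,yaw]); print("   hi",None if q is None else np.round(q,0))
E
```

```text
cam in tool [ 0.07746511  0.00134999 -0.06961422] axis in tool [-3.06032848e-01 -1.98350583e-04  9.52020933e-01]
tappet [79.39909752 87.35712503]
tappet [79.68629753 89.85222309]
collar [-93.50276021 -89.63080558]
collar [-92.34172553 -87.63457007]
(-0.018, -0.063) 45 0 [ -6.   9.  -8.  73.   0. -60.]
   hi [ -6.   7.   1.  84.   0. -60.]
(-0.018, -0.063) 45 180 [ -6.   9.  -8.  73.   0. 120.]
   hi [ -6.   7.   1.  84.   0. 120.]
(-0.0286, 0.0626) -45 0 [-16.  14.  -3.  73.   0.  19.]
   hi [-16.  12.   6.  85.   0.  19.]
(-0.0286, 0.0626) -45 180 [ -16.   14.   -3.   73.    0. -161.]
   hi [ -16.   12.    6.   85.    0. -161.]
(-0.073, 0.02) 0 0 [-11.  20.   4.  74.   0. -21.]
   hi [-11.  18.  14.  86.   0. -21.]
(-0.073, 0.02) 0 180 [-11.  20.   4.  74.   0. 159.]
   hi [-11.  18.  14.  86.   0. 159.]
(0.09, 0) 0 0 [-16.  -9. -26.  73.   0. -25.]
   hi [-16. -11. -16.  84.   0. -25.]
(0.09, 0) 0 180 [-16.  -9. -26.  73.   0. 155.]
   hi [-16. -11. -16.  84.   0. 155.]
(0, 0) 0 0 [-12.   7. -10.  73.   0. -22.]
   hi [-12.   5.  -1.  84.   0. -22.]
(0, 0) 0 180 [-12.   7. -10.  73.   0. 158.]
   hi [-12.   5.  -1.  84.   0. 158.]
```

Run:
```python
from plant import robot
from h import *
robot.move_pose([*w((-.03,0)),.33],[180,0,-170.5])
robot.set_gripper(.020)
st=robot.observe(); c=robot.get_calibration("wrist"); im=robot.grab_frame("wrist")
cv2.imwrite("pics/wrist1.png",im); np.save("cal1.npy",c,allow_pickle=True)
print(st["time"],st["tool_pos"],st["gripper_width"],st["q"].round(1))
for cen,s in blobs(im,(12,80,70),(35,255,255),40): print(cen.round(1),s[2:],(own(onz(c,cen,.071))*1e3).round(1))
```

```text
3.225 [0.62402297 0.00990413 0.33002867] 0.019916681066514615 [-11.1  10.7  13.5  92.8  -0.  -20.6]
[274.9  26.6] [ 30  12 341] [105.7  30.8]
[357.4  26.6] [ 30  12 335] [105.7 -30.9]
[568.2  31.5] [11 14 56] [ 103.  -189.3]
[372.5 173.4] [  38   38 1099] [ -3.9 -46.9]
[261.4 186.9] [  38   37 1086] [-15.3  45.8]
[294.6 230.1] [ 36  35 994] [-53.1  18.6]
[417.3 272. ] [ 28  30 448] [-92.4 -91. ]
```

View pics/wrist1.png

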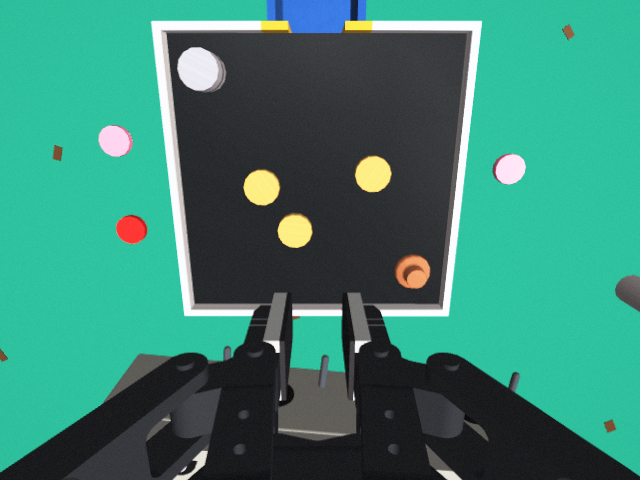

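The wrist view agrees with the fixed views. Posts are at (275,27) and (357,27), symmetric about own y = 0, and the discs are at (372,173), (261,187) and (295,230). The tappet is at (200,70) and the collar at (413,272). I'll push with the fingers slightly open as a cradle, starting with the disc at own (-4,-47). First I descend behind it and touch the deck to get its height.

```bash
cat >> h.py <<'E'
TY=-170.515
def rot(h): return [180,0,(TY+h+180)%360-180]
def u(h): return np.array([np.cos(np.radians(h)),np.sin(np.radians(h))])
E
python3 - <<'E'
from plant import robot
from h import *
d=np.array([-.0035,-.047]);h=45
p=d-u(h)*(.0222+.010)
robot.move_pose([*w(p),.19],rot(h))
robot.line_to([*w(p),.150],vel=.1)
g=robot.line_to([*w(p),.134],vel=.02,guard=3)
st=robot.observe(); print(g,st["time"],st["tool_pos"],st["ft_force"])
z=st["tool_pos"][2]+.0025
robot.line_to([*w(p),z],vel=.03)
c=robot.get_calibration("wrist"); im=robot.grab_frame("wrist"); cv2.imwrite("pics/wrist2.png",im)
st=robot.observe(); print(st["time"],st["tool_pos"],st["ft_force"])
for cen,s in blobs(im,(12,80,70),(35,255,255),40): print(cen.round(1),s[2:],(own(onz(c,cen,.072))*1e3).round(1))
E
```

```text
True 5.125 [0.60877938 0.07816222 0.13783035] [-0.86917078 -0.78037402  5.99139977]
5.425 [0.60877808 0.07813828 0.14013813] [-0.92350369  0.63541399 -0.80611974]
[91.6 67.7] [ 102   99 7923] [-14.6  45.4]
[ 93.2 205.2] [  92   84 6025] [-51.9  18.3]
[316.6 235.7] [  81   82 5186] [ -3.5 -46.3]
```

View pics/wrist2.png

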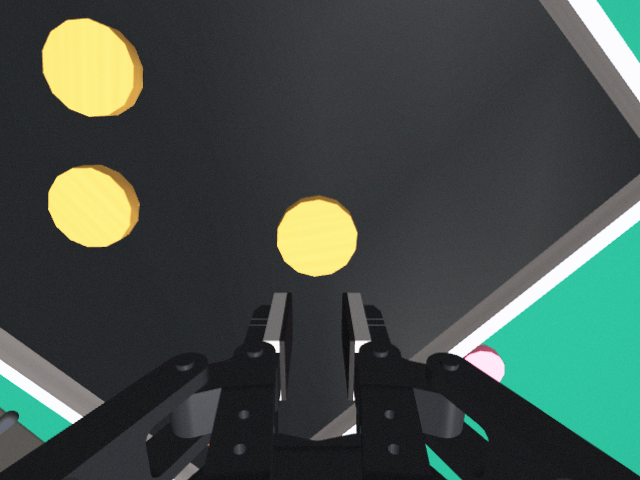

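The deck touch puts the fingertips at z 0.065, as it should be. The disc at (317,236) is centred between the fingers at (290,293) and (345,293). Now I push along a leg plus an arc onto the gate line, with a check before the final push.

```bash
cat >> h.py <<'E'
def path(d,h0,R,xend):
    """disc-centre waypoints and headings: leg, arc onto y=0, straight"""
    s=-np.sign(h0) ; a=np.radians(abs(h0)); L=(abs(d[1])-R*(1-np.cos(a)))/np.sin(a)
    P=[(np.array(d)+L*u(h0),h0)]; n=int(np.ceil(abs(h0)/12))
    xe=P[0][0][0]+R*np.sin(a)
    for k in range(1,n+1):
        h=abs(h0)*(1-k/n); r=np.radians(h)
        P.append((np.array([xe-R*np.sin(r), s*-1*-R*(1-np.cos(r))*1.0]),-s*h))
    P.append((np.array([xend,0]),0)); return P
def push(robot,P,z,vel=.06,guard=15):
    for c,h in P:
        p=c-u(h)*.0222
        if robot.line_to([*w(p),z],vel=vel,rotation=rot(h),guard=guard):
            st=robot.observe(); print("guard!",c,h,st["tool_pos"],st["ft_force"]); return False
    return True
E
python3 - <<'E'
from plant import robot
from h import *
for d,h,R in (((-.0035,-.0463),45,.06),((-.0146,.0454),-45,.06),((-.052,.0183),-20,.1)):
    print([(np.round(c*1e3,1).tolist(),round(hh)) for c,hh in path(d,h,R,.085)])
E
```

```text
[([25.2, -17.6], 45), ([34.3, -10.1], 34), ([44.7, -4.6], 22), ([55.9, -1.2], 11), ([67.7, -0.0], 0), ([85.0, 0.0], 0)]
[([13.2, 17.6], -45), ([22.3, 10.1], -34), ([32.7, 4.6], -22), ([43.9, 1.2], -11), ([55.7, 0.0], 0), ([85.0, 0.0], 0)]
[([-18.3, 6.0], -20), ([-1.5, 1.5], -10), ([15.9, 0.0], 0), ([85.0, 0.0], 0)]
```

Run:
```python
from plant import robot
from h import *
ok=push(robot,path((-.0035,-.0463),45,.06,.085),.1401)
c=robot.get_calibration("wrist"); im=robot.grab_frame("wrist"); cv2.imwrite("pics/wrist3.png",im)
st=robot.observe(); print(ok,st["time"],own(st["tool_pos"]),st["ft_force"])
for cen,s in blobs(im,(12,80,70),(35,255,255),40): print(cen.round(1),s[2:],(own(onz(c,cen,.072))*1e3).round(1))
```

```text
True 8.35 [6.25802714e-02 9.26888941e-06] [-0.00853137 -0.05649383 -0.10593181]
[239.8 201.2] [  79   49 2087] [108.3  26.7]
[391.3 201.2] [  78   49 2041] [108.4 -27.2]
[317.7 260.6] [  81   80 5010] [85.7 -1. ]
[195.2 463.4] [ 29  36 429] [-12.3  53.9]
```

View pics/wrist3.png

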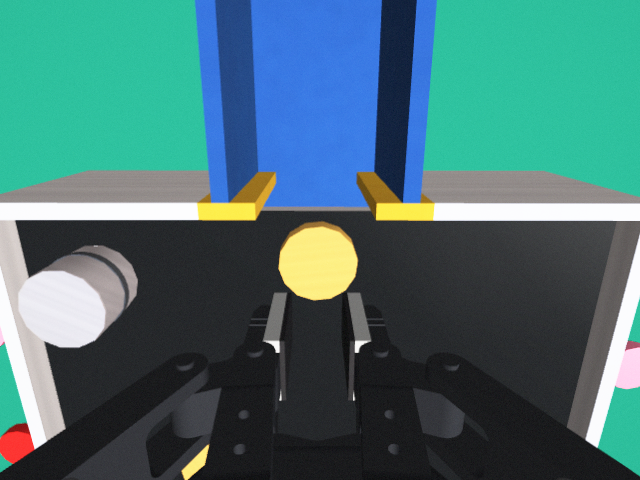

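Disc at (318,261) is centred in the cradle and on the gate line, with the deck edge at row ~210. Final push:

Run:
```python
from plant import robot
from h import *
c=robot.get_calibration("wrist"); e=own(onz(c,(318,210),.065)); print("edge",e)
xe=min(e[0],.105)+.006
print(push(robot,[(np.array([xe,0]),0)],.1401,vel=.05))
robot.pause(.3)
im=robot.grab_frame("wrist"); cv2.imwrite("pics/wrist4.png",im)
st=robot.observe(); print(st["time"],own(st["tool_pos"]),st["ft_force"])
```

```text
edge [ 0.10328121 -0.00110612]
True
9.3333 [ 8.70287703e-02 -2.39041890e-05] [-0.70101098  0.06951062 -0.01184921]
```

View pics/wrist4.png

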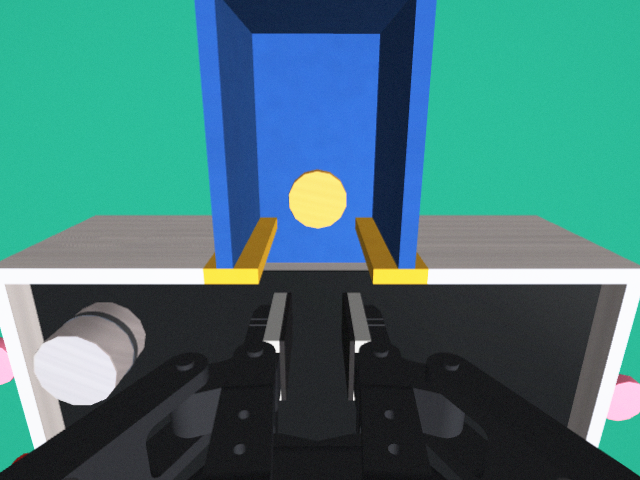

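The first disc lies flat in the slot at (318,199). Next is disc A at (-14.6, 45.4).

```bash
cat >> h.py <<'E'
def see(robot,name):
    c=robot.get_calibration("wrist"); im=robot.grab_frame("wrist"); cv2.imwrite(f"pics/{name}.png",im)
    st=robot.observe(); print(round(st["time"],2),own(st["tool_pos"]).round(4),st["ft_force"].round(1))
    for cen,s in blobs(im,(12,80,70),(35,255,255),400): print(cen.round(1),s[2:],(own(onz(c,cen,.072))*1e3).round(1))
def approach(robot,d,h):
    t=robot.observe()["tool_pos"]; robot.line_to([t[0],t[1],.19],vel=.15)
    p=np.array(d)-u(h)*(.0222+.010)
    robot.move_pose([*w(p),.19],rot(h)); robot.line_to([*w(p),.1401],vel=.06,guard=10)
E
python3 - <<'E'
from plant import robot
from h import *
d=(-.0146,.0454)
approach(robot,d,-45); see(robot,"a1")
print(push(robot,path(d,-45,.06,.085),.1401)); see(robot,"a2")
E
```

```text
11.62 [-0.0377  0.0683] [0.3 0.4 0. ]
[313.5 238.6] [  81   82 5190] [-14.9  45.2]
[435.1 257.3] [  84   81 5129] [-52.2  18.2]
True
14.72 [0.0626 0.0001] [ 0.7 -0.2 -0.1]
[317.3 150.5] [  59   62 2828] [126.1  -0.8]
[240.2 201.2] [  79   49 2067] [108.4  26.6]
[391.8 201.3] [  78   49 2059] [108.3 -27.3]
[317.4 260.8] [  80   80 5005] [85.6 -0.9]
```

View pics/a1.png

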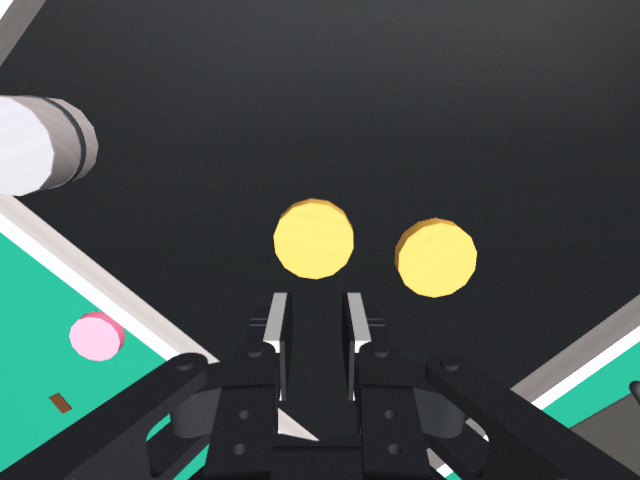

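View pics/a2.png

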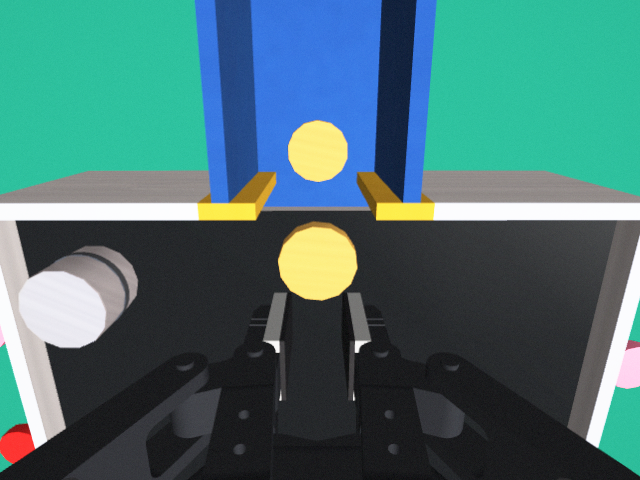

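The second disc is in the cradle at (317,261), the first rests in the slot at (317,150), and the tappet hasn't moved. I'll push it out.

Run:
```python
from plant import robot
from h import *
print(push(robot,[(np.array([.1093,0]),0)],.1401,vel=.05)); robot.pause(.4); see(robot,"a3")
```

```text
True
15.8 [ 0.087 -0.   ] [-0.2 -0.1  0.1]
[317.  201.6] [  60   63 2962] [132.7  -0.8]
[245.4 258.4] [  74   67 2327] [111.   25.8]
[385.8 258.5] [  73   67 2294] [111.  -26.4]
```

View pics/a3.png

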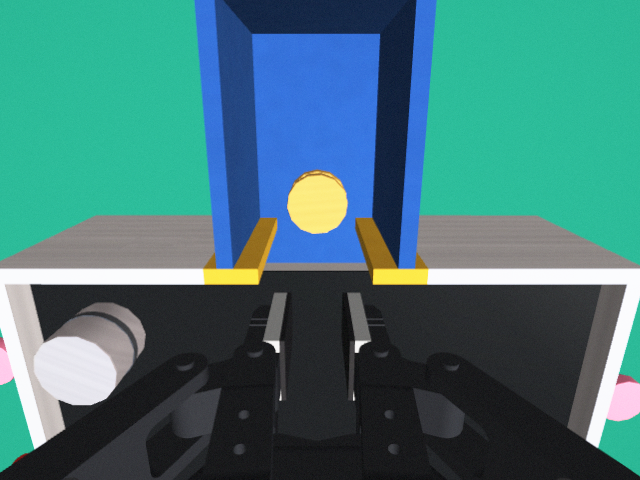

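The second disc has landed stacked on the first at (317,202), well inside the slot. Now the third.

Run:
```python
from plant import robot
from h import *
d=(-.0521,.0182)
approach(robot,d,-20); see(robot,"b1")
print(push(robot,path(d,-20,.1,.085),.1401)); see(robot,"b2")
```

```text
18.06 [-0.0827  0.0293] [-0.2  0.4  0.7]
[313.8 239.6] [  81   82 4660] [-53.1  18.5]
[604.3 234.2] [  63   80 2030] [-87.5 -82.6]
[632.2 258.8] [ 18  43 559] [-101.   -91.2]
True
21.23 [0.0626 0.    ] [-1.1 -0.2  0.9]
[317.  152.5] [  63   65 3126] [125.3  -0.7]
[239.7 201.2] [  79   49 2094] [108.3  26.7]
[391.7 201.2] [  78   49 2065] [108.3 -27.3]
[317.  262.3] [  79   81 4999] [85.  -0.8]
```

View pics/b2.png

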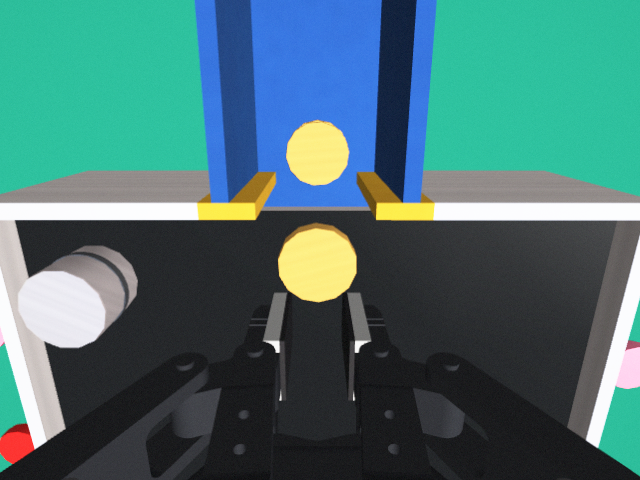

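The third disc is in the cradle at (317,262), with the two stacked discs in the slot at (317,152).

Run:
```python
from plant import robot
from h import *
print(push(robot,[(np.array([.1093,0]),0)],.1401,vel=.05)); robot.pause(.4); see(robot,"b3")
p=robot.observe()["tool_pos"]
robot.line_to([p[0],p[1],.25],vel=.15)
robot.move_pose([*w((-.03,0)),.33],rot(0)); robot.pause(.3); see(robot,"b4")
for n in("scene","side"): cv2.imwrite(f"pics/{n}9.png",robot.grab_frame(n))
import cv2
a=cv2.imread("pics/scene9.png")[150:350,180:400];b=cv2.imread("pics/side9.png")[160:360,230:450]
cv2.imwrite("pics/fin.png",cv2.resize(np.hstack([a,b]),None,fx=1.8,fy=1.8,interpolation=cv2.INTER_CUBIC))
```

```text
True
22.31 [ 0.0871 -0.    ] [ 0.4  0.6 -0.1]
[317. 198.] [  63   71 3468] [133.9  -0.8]
[245.4 258.4] [  74   67 2327] [111.   25.8]
[385.8 258.5] [  73   67 2296] [111.  -26.4]
24.19 [-0.0294  0.    ] [0.4 0.9 0.7]
[316.8  16.5] [  35   34 1109] [113.1  -0.6]
[416.2 272.8] [ 32  31 512] [-91.9 -89.7]
```

View pics/b3.png

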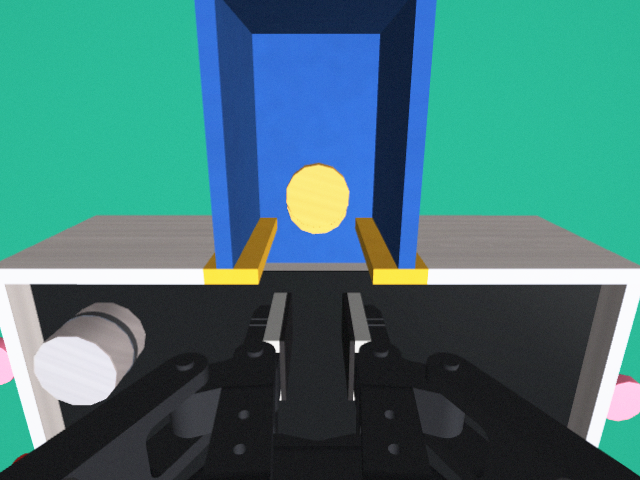

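View pics/b4.png

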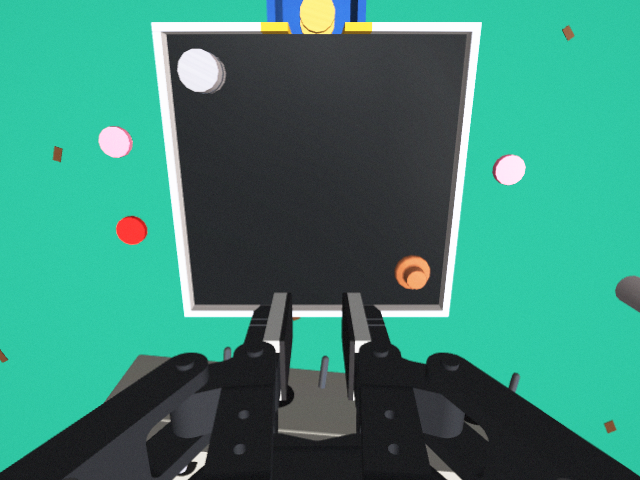

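View pics/fin.png

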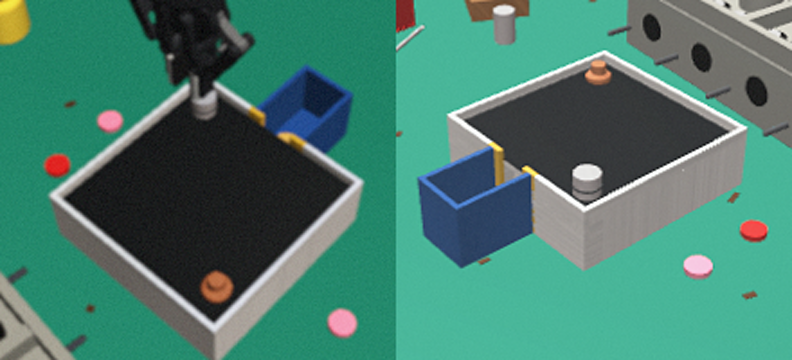

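The deck now holds only the tappet at (201,71) and the collar at (413,272), both unmoved. One last look into the slot to confirm the stack has settled, then I hand in.

Run:
```python
from plant import robot
from h import *
robot.move_pose([*w((.06,0)),.27],rot(0)); robot.pause(.2); see(robot,"c1"); robot.pause(.5); see(robot,"c2")
```

```text
25.08 [0.0591 0.0002] [ 0.9 -0.2  0.3]
[317.4 126.5] [  38   46 1431] [124.8  -0.7]
[274.1 154.2] [ 37  19 465] [106.9  28.2]
[359.6 154.5] [ 36  19 487] [106.8 -28.9]
25.63 [ 0.06 -0.  ] [ 0.7 -0.1 -0.4]
[316.8 128.4] [  39   46 1438] [124.9  -0.7]
[273.2 156.4] [ 37  19 492] [106.8  28.4]
[359.3 156.6] [ 36  19 478] [106.8 -29. ]
```

View pics/c2.png

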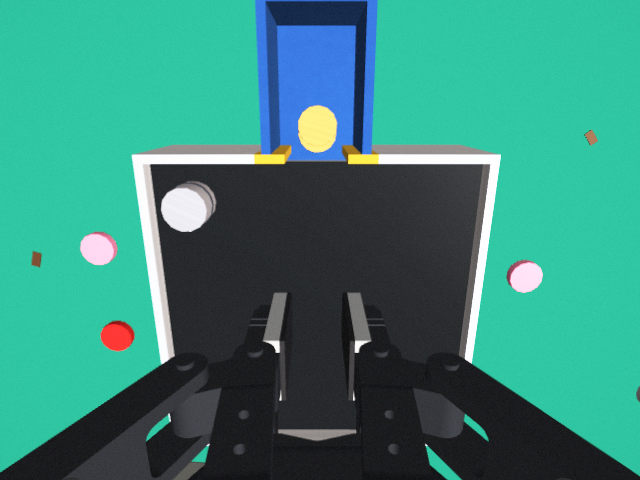

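Run:
```python
from plant import robot
robot.job_done(); print(robot.observe()["time"])
```

```text
the job is handed in; nothing more can be done
the job is handed in; nothing more can be done
```

All three brass discs went out through the gate one at a time. I pushed each with the fingertips set 20 mm apart as a cradle. I handed the job in at about 26 s of the 69 s allowed, with the gripper hovering clear of everything.

- **One at a time:** a wrist picture after each drop showed that disc down in the slot before I went for the next.
- **Final state:** they ended up stacked near the deck side of the slot. The pictures put the stack well below deck level, and it did not shift between two looks 0.5 s apart.
- **Left in place:** in the before-and-after wrist pictures, the tappet, the collar and the red and pink look-alikes are in the same spots. I never went near the wrench, screwdriver, grease jar or socket, but I did not measure them again.
- **Forces:** the deck touch I used to set the fingertip height read about 6 N. Every other reading stayed near 1 N, and no push was stopped by its 15 N force limit.

Two checks did not agree exactly:
- **Gate edge:** the wrist camera put it about 2 mm closer than the fixed cameras did. I pushed each disc 6 mm past the nearer figure, so this did not matter.
- **Third disc:** it looks slightly longer than wide in the last pictures, so it may be resting at a tilt on the other two. It is still inside the slot and not moving.

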